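Steel bar past the post into the sawing bay

ROBOT

A 7-joint arm with a two-finger parallel gripper is mounted at the origin on the work surface; the furniture and walls round the work are solid. World frame = base frame: x ahead of the robot, y to its left, z up, the work surface at z = 0. Lengths are in m, angles in rad, forces in N, time in s.
With the tool pointing down it reaches from about 0.4 to 0.925 m from the base axis. Payload 4.1 kg.
Tool frame: the origin (TCP) lies at the very end of the fingers, on their centre line; the grasp point (between the pads) lies grasp_offset behind it (grasp_offset is the distance from the TCP to the grasp point, in m); z points along the fingers, y is the direction in which the jaws open and shut (so a half turn about z gives the same grasp; the last joint's range is limited). The gripper opens to 85 mm and grips with 20 to 120 N. Pads are 22 mm wide; open, the fingers measure 114 mm over their backs; the gripper's body (76 mm by 85 mm) begins 54 mm behind the grasp point. The pads swing forward as they close: fully open they stand 13 mm farther back than shut.
Start: joints at [0.663, 0.398, 0.045, 1.537, -0.019, 1.207, -0.051], TCP at [0.47, -0.449, 0.231] pointing down, gripper open.
Joint ranges: [-2.82, 2.82], [-0.49, 2.23], [-1.37, 1.46], [0, 2.46], [-1.36, 4.5], [0.23, 2], [-2.94, 2.94]. Speed limits (rad/s): [2.57, 2.57, 3.14, 3.14, 3.14, 3.14, 3.14].

INTERFACE

Orientations are given as a rotation vector (axis times angle).
In Python, from plant import * gives the robot as it stands. The module is installed in compiled form; this text tells all that it offers.
- The arm moves only by the tool drive_tool, never from a script. Its argument "commands" is a list of rows, each an object of numbers: "grip": the closure, from 0 (fully open) to 1 (shut); "x", "y", "z": the shift along the tool's x, y, z in m; "rx", "ry", "rz": the turn, a rotation vector about the tool's x, y, z in degrees. In form: [{"grip": .., "x": .., "y": .., "z": .., "rx": .., "ry": .., "rz": ..}, ...]. A call has 1 to 12 rows; each row shifts and turns the pose as measured when the row begins, along the tool's axes as they then stand; what a row does not reach is not made up. A row lasts 1/12 s, in which the tool goes at most 41.7 mm and 7.16 degrees, less where a joint would pass 70% of its speed; a pose out of reach is approached as far as the arm can. A call is refused whole if a number of a shift passes 0.0417 or a number of a turn 7.16, either way. A call with a gripper value outside its range is refused whole. The fingers move at their own pace and stop on an object; "force" is the grip in N (left out, the last holds). Time passes only in rows, so rows that do not move let the fingers close. It gives the time, the measured TCP pose, the force and the opening at its end, in the units of the state.
- read_state(): the state, without advancing time (a new reading comes with each control period).
- read_camera(name): name is "side" or "top"; returns (picture, depth): 400x640x3 uint8, red, green, blue; 400x640 float32, m along the optical axis (not along the pixel's ray), 0 where there is no reading.
- get_calibration(name): a dict with "mtx" (3x3 intrinsics, pixels), "view" (4x4, takes a point from world to camera coordinates). Camera axes: x right, y up, looking along -z (the intrinsics and any distortion apply to the point x, -y, -z); pixel columns grow to the right and rows downward; lengths in m; the calibration is good to about 2 mm. A picture is of the moment at which its call begins. get_calibration takes no time and is no camera call.
- close_job(): hands the job in, once; it reports no verdict.
The state is a dict: "t": time; "joint_pos": joint angles; "joint_vel": joint speeds; "tau": joint torques, N m; "ee_pos": TCP position; "orientation": TCP orientation; "force": force on the tool from outside, world axes, zero at the start; "ft_torque": the same for the moment, N m; "gripper_width": finger opening in m.
Only numpy, scipy, OpenCV 4.12 (cv2) and the standard library are available. Lean on these libraries where they do the work, as an engineer would, in place of code of your own. Each camera call takes 0.05 s, during which the arm holds its last target.

TASK

Load the steel bar for the next cut: slide it along the bench into the wooden bay, angling one end in behind the steel post and then swinging the other end in, until it lies flush along the back rail between the two end stops. Only push it with the fingertips, never take it between the fingers or lift it off the bench, and leave the other things on the bench where they are.

Things in the scene. Friction and masses are not known exactly. Their poses are not given: they have to be found in the camera images.
- bay: Wooden bay fixed to the bench, rails 22 mm high, no floor. Origin: on the bench, middle of the back rail's inner face. Own x points into the back rail (away from the robot at yaw 0), y along it, z up. Back rail: inner face at x = 0, 24 mm thick. Two dark end stops: inner faces at y = +100 and -100 mm, 24 mm wide, from x = 0 to x = -22 mm. Open towards -x but for the post.
- post: Upright steel post with a red top, 16 mm diameter, 38 mm high, fixed to the bench in front of the bay's -y part (about 52 mm in front of the back rail, 44 to 62 mm from the -y end stop), so that 41 mm or more stays free between it and the back rail. Origin: centre of its foot.
- bar_mid (a point): Centre of the loose bright steel bar: 18 mm (own x) x 160 mm (own y, its length) x 16 mm high, about 0.35 kg (+-30%), lying on the bench in front of the bay and shifted to the bay's +y side. Origin half-way up, 8 mm above the bench. It slides on the bench with ordinary friction; a push of a few newtons moves it.
- yellow_jar: Small yellow jar with a white screw lid, 35 mm across, 30 mm high, a loose bystander. Origin: centre of its underside.
- gem_jar_1: Small white jar with a black screw lid, 33 mm across, 24 mm high, a loose bystander. Origin: centre of its underside.
- tape_roll: Roll of masking tape lying flat, 65 mm across, 19 mm high, a loose bystander. Origin: centre of its underside.
- stone_tin: Round white tin, 63 mm across, 21 mm high, a loose bystander. Origin: centre of its underside.
- black_jar: Small black jar with screw lid, 40 mm across, 34 mm high, a loose bystander. Origin: centre of its underside.
- wax_blue: Blue block of carving wax, 56 x 34 x 18 mm, a loose bystander. Origin: centre of its underside.

How it is judged:
At the end, for the whole second after the job is handed in: The bar lies flat on the bench in the bay between the end stops, parallel to the back rail within 0.06 rad, its middle no more than 6 mm off the rail (centre line within 15 mm of it), at rest (x of bar_mid in the frame of bay between -0.015 and -0.006 m and y of bar_mid in the frame of bay between -0.025 and 0.025 m and angle between the y axis of bar_mid and the y axis of bay, either way round below 0.06 rad and height (world z) of bar_mid below 0.011 m and angle between bar_mid's own z axis and vertical below 0.1 rad and linear speed of bar below 0.01 m/s); the robot touches nothing.
It fails at once if the bar is lifted (10 mm) or tipped up (height (world z) of bar_mid above 0.018 m or angle between bar_mid's own z axis and vertical above 0.35 rad).
It fails at once if the bar is taken between the fingers (x of the grasp point in the frame of bar_mid between -0.006 and 0.006 m and y of the grasp point in the frame of bar_mid between -0.078 and 0.078 m and z of the grasp point in the frame of bar_mid below 0.022 m and contact force between the fingers and bar above 0.5 N).
It fails at once if a bystander is moved more than 20 mm (distance of any of yellow_jar, gem_jar_1, tape_roll, stone_tin, black_jar, wax_blue from where it was at the start of the episode above 0.02 m).
It also fails if it takes over 64 s, if anything falls off the work surface, if the arm or the gripper's body presses on something with over 40 N, if the wrist force passes 120 N, or if a joint passes its speed limit or range.

## Working session

There is one attempt and no reset: what is moved stays moved. The work goes in short steps, Python scripts to look and compute and a tool call to move; the robot and the scene stay as the last step left them, time stands still between calls to the robot, and variables do not carry over. Pictures are saved under pics/ and viewed, and the job is handed in when it is done.

Besides the shell and the picture viewer there is one more tool, called after "Request:" as name([rows], argument=value, ...), one row to a line, values as JSON. drive_tool: Moves the arm, as the interface text tells. Its arguments: {"type":"object","properties":{"commands":{"type":"array","items":{"type":"object","properties":{"grip":{"type":"number"},"x":{"type":"number"},"y":{"type":"number"},"z":{"type":"number"},"rx":{"type":"number"},"ry":{"type":"number"},"rz":{"type":"number"}}}},"force":{"type":"number"}},"required":["commands"]}

```bash
mkdir -p pics; python3 - <<'E'
from plant import *
import cv2,numpy as np
print(read_state())
for n in ("top","side"):
    p,d=read_camera(n); c=get_calibration(n); print(n,c)
    cv2.imwrite(f"pics/{n}0.png",p[:,:,::-1]); np.save(f"{n}0_d.npy",d); np.save(f"{n}0_p.npy",p)
E
```

```text
{'t': 0.0, 'joint_pos': array([ 0.66300952,  0.39920081,  0.04500617,  1.53788086, -0.01870831,
        1.20689011, -0.0506842 ]), 'joint_vel': array([-0.00026979,  0.00073683, -0.00380139, -0.00022608, -0.00041332,
       -0.00092094,  0.00013566]), 'tau': array([ 2.04256435e-04, -4.75119960e+01,  1.36461452e+00, -2.54218125e+01,
        1.15156121e-02,  9.40807862e-03, -4.28052687e-06]), 'ee_pos': array([ 0.46981302, -0.44827816,  0.23025682]), 'orientation': array([-2.88649312e+00, -1.23562292e+00,  1.37671603e-03]), 'force': array([ 0.16566631,  1.24868601, -0.45932771]), 'ft_torque': array([ 0.01792396, -0.02601131, -0.01258561]), 'gripper_width': 0.08528759222117197}
top {'mtx': array([[461.63334011,   0.        , 318.91917861],
       [  0.        , 461.63334011, 207.90752715],
       [  0.        ,   0.        ,   1.        ]]), 'view': array([[-0.01452089, -0.99953135, -0.02694864, -0.08449713],
       [ 0.9813661 , -0.01941102,  0.19116428, -0.60478608],
       [-0.19159779, -0.02367061,  0.98118805, -0.81348555],
       [ 0.        ,  0.        ,  0.        ,  1.        ]])}
side {'mtx': array([[426.19505847,   0.        , 326.02196019],
       [  0.        , 426.19505847, 195.89795377],
       [  0.        ,   0.        ,   1.        ]]), 'view': array([[-0.95389207, -0.30006356, -0.00719518,  0.5215948 ],
       [ 0.25290672, -0.81642981,  0.51911517, -0.25797579],
       [-0.1616419 ,  0.49336013,  0.85467402, -0.7471848 ],
       [ 0.        ,  0.        ,  0.        ,  1.        ]])}
```

View pics/top0.png

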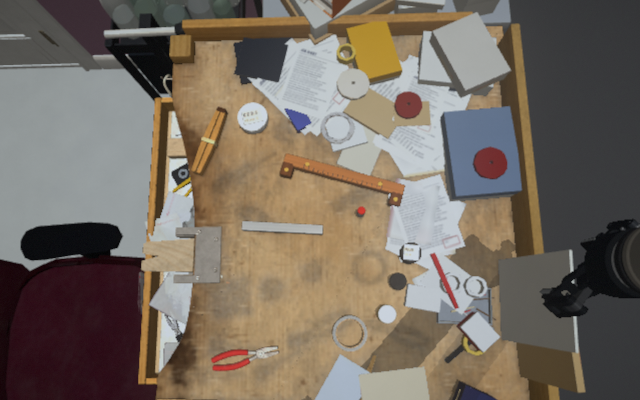

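View pics/side0.png

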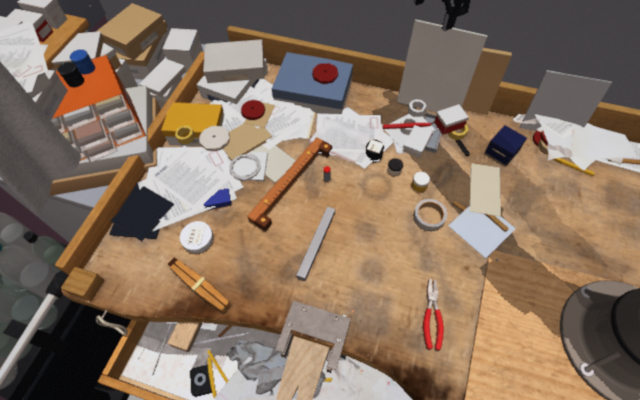

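```bash
cat > h.py <<'E'
import numpy as np,cv2
from plant import *
def ray(n,u,v,z):
    c=get_calibration(n);K=c["mtx"];V=c["view"]
    d=np.linalg.inv(K)@np.array([u,v,1.]); d=np.array([d[0],-d[1],-d[2]])
    R=V[:3,:3];o=-R.T@V[:3,3];w=R.T@d
    return o+w*(z-o[2])/w[2]
def proj(n,P):
    c=get_calibration(n);P=np.atleast_2d(P);q=P@c["view"][:3,:3].T+c["view"][:3,3]
    q=q*[1,-1,-1];q=q@c["mtx"].T;return q[:,:2]/q[:,2:]
def crop(n,p,x0,y0,x1,y1,s,name):
    cv2.imwrite(name,cv2.resize(np.ascontiguousarray(p[y0:y1,x0:x1,::-1]),None,fx=s,fy=s,interpolation=cv2.INTER_CUBIC))
E
python3 - <<'E'
from h import *
p=np.load("top0_p.npy"); crop("top",p,230,140,430,290,4,"pics/topz.png")
p=np.load("side0_p.npy"); crop("side",p,230,120,430,290,4,"pics/sidez.png")
E
```

```text
(no output)
```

View pics/topz.png

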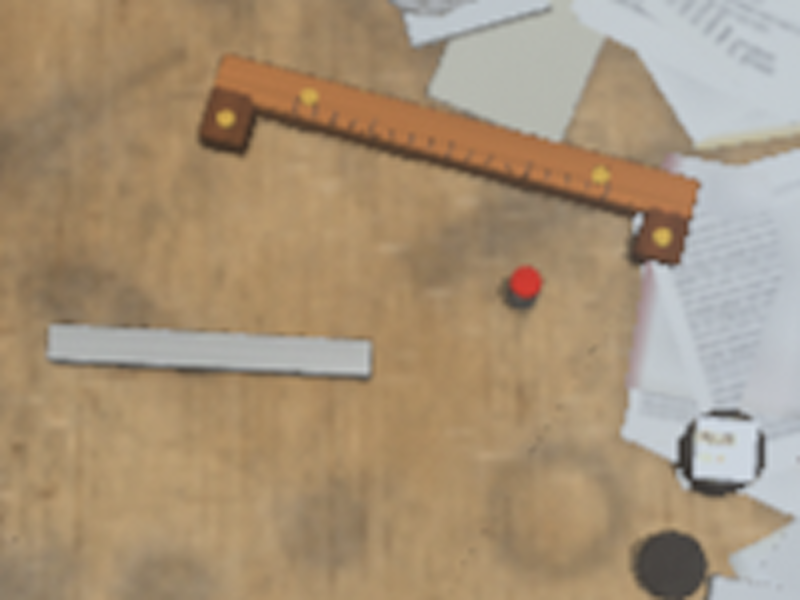

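View pics/sidez.png

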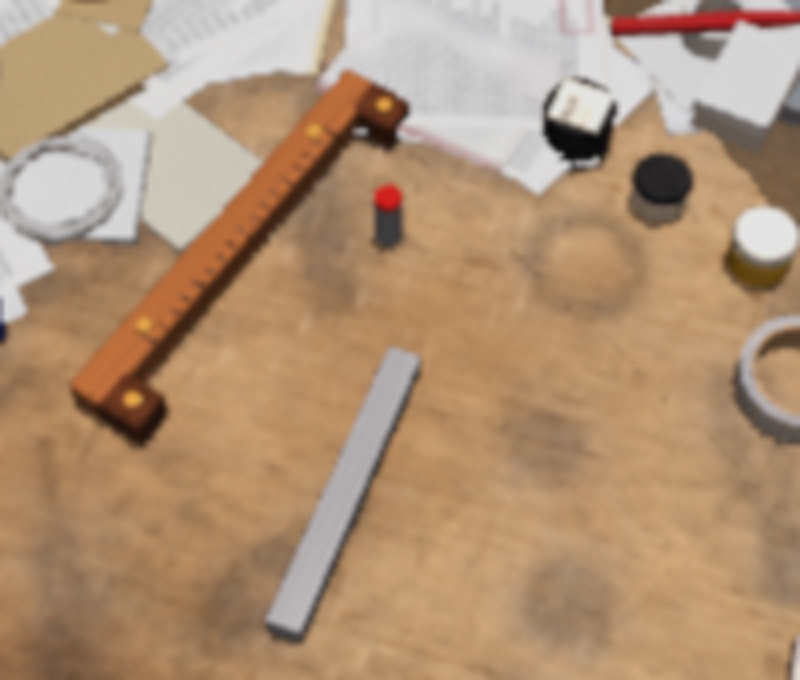

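```bash
python3 - <<'E'
from h import *
np.set_printoptions(precision=4,suppress=True)
def T(x,y,z): return ray("top",230+x/4-.375,140+y/4-.375,z)
def S(x,y,z): return ray("side",230+x/4-.375,120+y/4-.375,z)
print("TOP")
a=[T(218,56,.022),T(698,180,.022)]; print("rail outer",a,np.linalg.norm(a[0]-a[1]))
a=[T(254,107,.022),T(636,210,.022)]; print("rail inner",a,np.linalg.norm(a[0]-a[1]))
print("post",T(526,282,.038))
b=[T(*q,.016) for q in((48,325),(371,341),(371,374),(48,359))]; print("bar",b,np.mean(b,0),np.linalg.norm(b[0]-b[1]),np.linalg.norm(b[1]-b[2]))
print("SIDE")
a=[S(72,384,.022),S(348,70,.022)]; print("rail outer",a,np.linalg.norm(a[0]-a[1]))
a=[S(125,375,.022),S(362,103,.022)]; print("rail inner",a,np.linalg.norm(a[0]-a[1]))
print("post",S(388,197,.038))
b=[S(*q,.016) for q in((266,626),(393,349),(420,359),(300,633))]; print("bar",b,np.mean(b,0),np.linalg.norm(b[0]-b[1]),np.linalg.norm(b[1]-b[2]))
for n,u,v,z in(("top",386.5,314,.03),("top",397.5,281,.024),("top",411,252.5,.034),("top",350,332,.019),("top",252,117,.021),("top",299,120,.018),("top",338,128,.02)): print(ray(n,u,v,z))
E
```

```text
TOP
rail outer [array([ 0.7229, -0.0255,  0.022 ]), array([ 0.6536, -0.2628,  0.022 ])] 0.24722436349445143
rail inner [array([ 0.6958, -0.0436,  0.022 ]), array([ 0.6391, -0.2317,  0.022 ])] 0.1965225657026278
post [ 0.6011 -0.1754  0.038 ]
bar [array([0.5882, 0.0592, 0.016 ]), array([ 0.5772, -0.1001,  0.016 ]), array([ 0.5609, -0.0999,  0.016 ]), array([0.5713, 0.0589, 0.016 ])] [ 0.5744 -0.0205  0.016 ] 0.15975937763059841 0.016322325688055393
SIDE
rail outer [array([ 0.7218, -0.0297,  0.022 ]), array([ 0.6516, -0.2629,  0.022 ])] 0.24352110759929393
rail inner [array([ 0.6981, -0.0424,  0.022 ]), array([ 0.6368, -0.2428,  0.022 ])] 0.20957295346716218
post [ 0.6004 -0.1756  0.038 ]
bar [array([0.5865, 0.06  , 0.016 ]), array([ 0.5742, -0.1003,  0.016 ]), array([ 0.5593, -0.0988,  0.016 ]), array([0.5702, 0.0585, 0.016 ])] [ 0.5726 -0.0201  0.016 ] 0.16080133539702493 0.015036122645283052
[ 0.4055 -0.2167  0.03  ]
[ 0.4659 -0.2407  0.024 ]
[ 0.5184 -0.2672  0.034 ]
[ 0.3733 -0.1486  0.019 ]
[0.8032 0.0407 0.021 ]
[ 0.7954 -0.0557  0.018 ]
[ 0.7754 -0.1352  0.02  ]
```

Request:
drive_tool([
  {"rz": 7, "grip": 0.3},
  {"rz": 7, "grip": 0.3},
  {"rz": 7, "grip": 0.3},
  {"rz": 7, "grip": 0.3},
  {"rz": 7, "grip": 0.3},
  {"rz": 7, "grip": 0.3},
  {"rz": 6, "grip": 0.3},
  {"grip": 0.3},
], force=20)

```text
invalid input
```

```bash
cat >> h.py <<'E'
from scipy.spatial.transform import Rotation as Ro
O=np.array([.666,-.1385]);YB=np.radians(-16.6)
RB=np.array([[np.cos(YB),-np.sin(YB)],[np.sin(YB),np.cos(YB)]])
def w2b(p): return RB.T@(np.asarray(p)[:2]-O)
def b2w(p): return RB@np.asarray(p)+O
def tool():
    s=read_state();R=Ro.from_rotvec(s["orientation"]).as_matrix()
    return s,R
def goto(x,y,z=None,yaw=None):
    s,R=tool();p=s["ee_pos"];z=p[2] if z is None else z
    d=R.T@(np.array([x,y,z])-p); yw=np.degrees(np.arctan2(R[1,0],R[0,0]))
    tilt=R.T@np.array([0,0,-1])
    print("t",round(s["t"],2),"p",p.round(4),"bay",w2b(p).round(4),"yaw",yw.round(2),"relbay",(yw+16.6).round(2),"tilt",tilt.round(3),"F",s["force"].round(1),"w",round(s["gripper_width"],4))
    print("need tool shift",d.round(4),"" if yaw is None else ("rz",(yw-yaw).round(2)))
E
python3 - <<'E'
from h import *
goto(.525,-.03,.1,-1.6)
E
```

```text
t 0.1 p [ 0.4699 -0.4483  0.2304] bay [-0.0995 -0.353 ] yaw 46.35 relbay 62.95 tilt [0.    0.002 1.   ] F [ 0.2 -0.4 -0.2] w 0.0854
need tool shift [ 0.3407 -0.2487  0.1308] ('rz', np.float64(47.95))
```

Request:
drive_tool([
  {"grip": 0.3, "x": 0, "y": 0, "z": 0, "rx": 0, "ry": 0, "rz": 7},
  {"grip": 0.3, "x": 0, "y": 0, "z": 0, "rx": 0, "ry": 0, "rz": 7},
  {"grip": 0.3, "x": 0, "y": 0, "z": 0, "rx": 0, "ry": 0, "rz": 7},
  {"grip": 0.3, "x": 0, "y": 0, "z": 0, "rx": 0, "ry": 0, "rz": 7},
  {"grip": 0.3, "x": 0, "y": 0, "z": 0, "rx": 0, "ry": 0, "rz": 7},
  {"grip": 0.3, "x": 0, "y": 0, "z": 0, "rx": 0, "ry": 0, "rz": 7},
  {"grip": 0.3, "x": 0, "y": 0, "z": 0, "rx": 0, "ry": 0, "rz": 6},
], force=20)

```text
t: 0.68
ee_pos: [0.4676, -0.4464, 0.2257]
orientation: [-3.133, 0.085, 0.012]
force: [-1.1, 0.4, -0.7]
gripper_width: 0.0594
```

```bash
python3 - <<'E'
from h import *
goto(.525,-.03,.1,-1.6)
E
```

```text
t 0.68 p [ 0.4676 -0.4464  0.2257] bay [-0.1021 -0.3518] yaw -3.1 relbay 13.5 tilt [0.008 0.007 1.   ] F [-1.1  0.4 -0.7] w 0.0594
need tool shift [ 0.0358 -0.4181  0.1283] ('rz', np.float64(-1.5))
```

Request:
drive_tool([
  {"grip": 0.3, "x": 0.003, "y": -0.038, "z": 0.007, "rx": 0, "ry": 0, "rz": 0},
  {"grip": 0.3, "x": 0.003, "y": -0.038, "z": 0.007, "rx": 0, "ry": 0, "rz": 0},
  {"grip": 0.3, "x": 0.003, "y": -0.038, "z": 0.007, "rx": 0, "ry": 0, "rz": 0},
  {"grip": 0.3, "x": 0.003, "y": -0.038, "z": 0.007, "rx": 0, "ry": 0, "rz": 0},
  {"grip": 0.3, "x": 0.003, "y": -0.038, "z": 0.007, "rx": 0, "ry": 0, "rz": 0},
  {"grip": 0.3, "x": 0.003, "y": -0.038, "z": 0.007, "rx": 0, "ry": 0, "rz": 0},
  {"grip": 0.3, "x": 0.003, "y": -0.038, "z": 0.007, "rx": 0, "ry": 0, "rz": 0},
  {"grip": 0.3, "x": 0.003, "y": -0.038, "z": 0.007, "rx": 0, "ry": 0, "rz": 0},
  {"grip": 0.3, "x": 0.003, "y": -0.038, "z": 0.007, "rx": 0, "ry": 0, "rz": 0},
  {"grip": 0.3, "x": 0.003, "y": -0.038, "z": 0.007, "rx": 0, "ry": 0, "rz": 0},
  {"grip": 0.3, "x": 0.003, "y": -0.038, "z": 0.007, "rx": 0, "ry": 0, "rz": -1},
  {"grip": 0.3, "x": 0, "y": 0, "z": 0, "rx": 0, "ry": 0, "rz": 0},
])

```text
t: 1.68
ee_pos: [0.5225, -0.0164, 0.1406]
orientation: [-3.137, 0.078, 0.024]
force: [0.3, 0.2, -0.3]
gripper_width: 0.0595
```

```bash
python3 - <<'E'
from h import *
goto(.525,-.03,.1,-1.6)
for n in("top","side"):
    p,d=read_camera(n); np.save(n+"1_d.npy",d)
    cv2.imwrite(f"pics/{n}1.png",p[:,:,::-1])
print(proj("side",tool()[0]["ee_pos"]),proj("top",tool()[0]["ee_pos"]))
E
```

```text
t 1.68 p [ 0.5225 -0.0164  0.1406] bay [-0.1724  0.076 ] yaw -2.85 relbay 13.75 tilt [0.015 0.003 1.   ] F [ 0.3  0.2 -0.3] w 0.0595
need tool shift [0.0037 0.0136 0.0405] ('rz', np.float64(-1.25))
[[343.5034665  215.20666554]] [[276.16811058 246.51105124]]
```

View pics/side1.png

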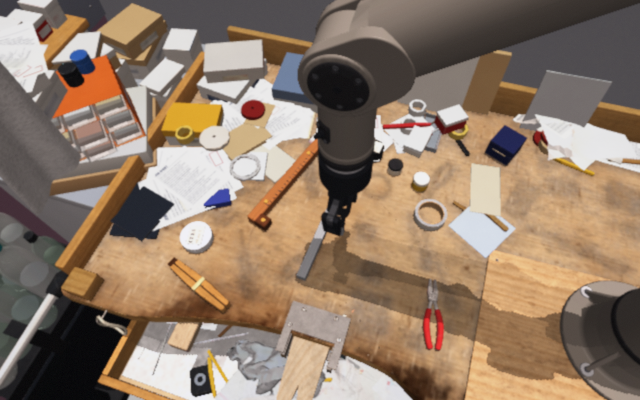

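View pics/top1.png

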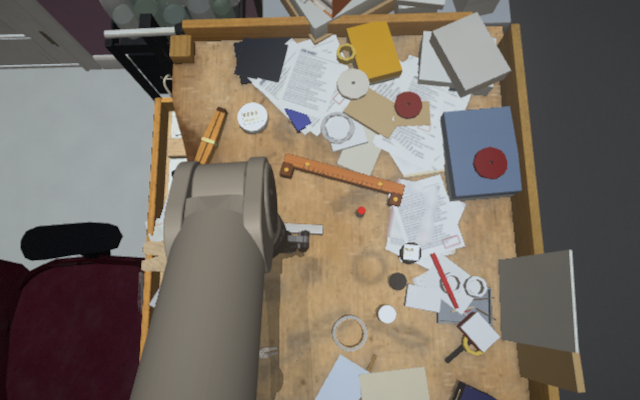

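```bash
python3 - <<'E'
from h import *
p=cv2.imread("pics/side1.png")[:,:,::-1]
crop("side",p,290,160,400,270,6,"pics/side1z.png")
s,R=tool();e=s["ee_pos"]
for dz in(0,.013):
  for sy in(-1,1):
    for yy in(.03,.0445):
      print(dz,sy*yy,(proj("side",e+R@[0,sy*yy,-dz])[0]-[290,160])*6)
E
```

```text
0 -0.03 [284.74080649 420.42235672]
0 -0.0445 [266.66992507 464.84364247]
0 0.03 [355.87948064 245.55145257]
0 0.0445 [372.24289452 205.32741108]
0.013 -0.03 [284.79779163 398.80728202]
0.013 -0.0445 [266.43720799 443.72356014]
0.013 0.03 [357.02048768 222.12582322]
0.013 0.0445 [373.62052908 181.51643461]
```

View pics/side1z.png

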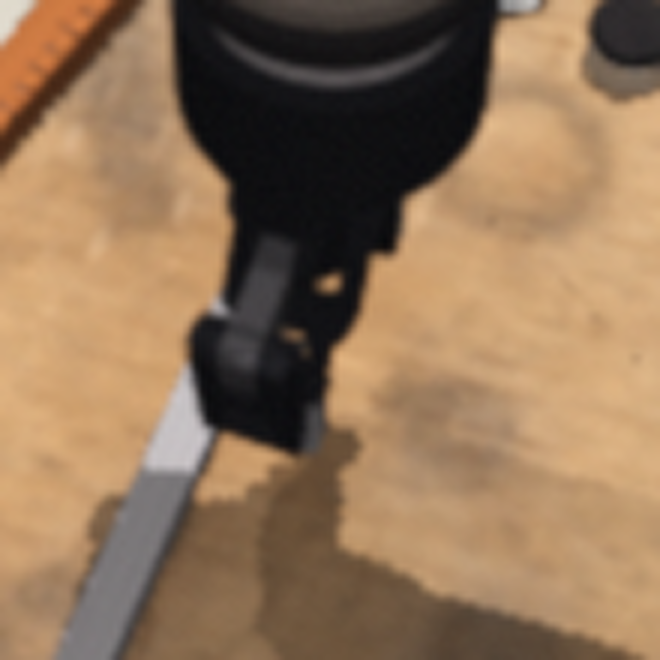

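Request:
drive_tool([
  {"grip": 0.3, "x": 0, "y": 0.003, "z": 0.035, "rx": 0, "ry": 0.8, "rz": -1.2},
  {"grip": 0.3, "x": 0, "y": 0, "z": 0.035, "rx": 0, "ry": 0, "rz": 0},
  {"grip": 0.3, "x": 0, "y": 0, "z": 0.035, "rx": 0, "ry": 0, "rz": 0},
  {"grip": 0.3, "x": 0, "y": 0, "z": 0.015, "rx": 0, "ry": 0, "rz": 0},
  {"grip": 0.3, "x": 0, "y": 0, "z": 0.01, "rx": 0, "ry": 0, "rz": 0},
  {"grip": 0.3, "x": 0, "y": 0, "z": 0, "rx": 0, "ry": 0, "rz": 0},
])

```text
t: 2.28
ee_pos: [0.5251, -0.0391, 0.0098]
orientation: [3.132, -0.077, 0.013]
force: [-0.1, 0.4, 0.1]
gripper_width: 0.0597
```

```bash
python3 - <<'E'
from h import *
goto(.525,-.03,.0,-1.6)
E
```

```text
t 2.28 p [ 0.5251 -0.0391  0.0098] bay [-0.1634  0.055 ] yaw -2.81 relbay 13.79 tilt [-0.009 -0.008  1.   ] F [-0.1  0.4  0.1] w 0.0597
need tool shift [-0.0007 -0.0092  0.0097] ('rz', np.float64(-1.21))
```

Request:
drive_tool([
  {"grip": 0.3, "x": 0, "y": -0.018, "z": 0, "rx": -0.4, "ry": -0.5, "rz": -1.2},
  {"grip": 0.3, "x": 0, "y": 0, "z": 0.005, "rx": 0, "ry": 0, "rz": 0},
  {"grip": 0.3, "x": 0, "y": 0, "z": 0, "rx": 0, "ry": 0, "rz": 0},
])

```text
t: 2.53
ee_pos: [0.527, -0.026, 0.006]
orientation: [3.123, -0.055, 0.001]
force: [0.1, -0.3, -0.9]
gripper_width: 0.0601
```

```bash
python3 - <<'E'
from h import *
goto(.525,-.02,.0,-1.6)
for n in("top","side"):
    p,d=read_camera(n)
    cv2.imwrite(f"pics/{n}2.png",p[:,:,::-1])
    if n=="side": crop("side",p,270,160,400,270,6,"pics/side2z.png")
E
```

```text
t 2.53 p [ 0.527 -0.026  0.006] bay [-0.1653  0.0681] yaw -2.01 relbay 14.59 tilt [-0.001 -0.018  1.   ] F [ 0.1 -0.3 -0.9] w 0.0601
need tool shift [-0.0022 -0.0061  0.0059] ('rz', np.float64(-0.41))
```

View pics/side2z.png

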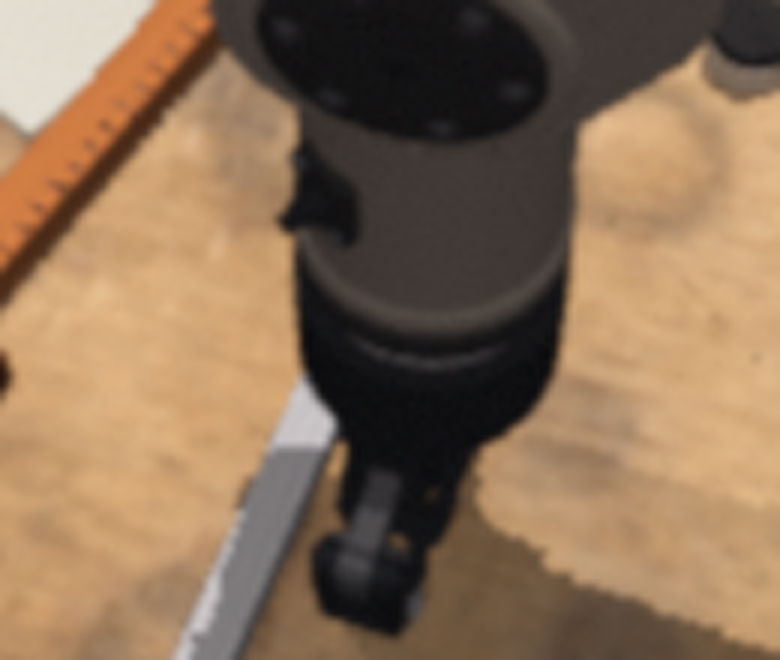

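Request:
drive_tool([
  {"grip": 0.3, "x": 0, "y": -0.004, "z": 0.005, "rx": 1, "ry": 0, "rz": 0},
  {"grip": 0.3, "x": 0.01, "y": -0.002, "z": 0, "rx": 0, "ry": 0, "rz": 0},
  {"grip": 0.3, "x": 0.008, "y": 0, "z": 0, "rx": 0, "ry": 0, "rz": 0},
  {"grip": 0.3, "x": 0.006, "y": 0, "z": 0, "rx": 0, "ry": 0, "rz": 0},
])

```text
t: 2.97
ee_pos: [0.5543, -0.0216, 0.0037]
orientation: [-3.139, 0.059, -0.01]
force: [-4.9, -0.8, 2.0]
gripper_width: 0.06
```

Request:
drive_tool([
  {"grip": 0.3, "x": 0.006, "y": 0, "z": 0, "rx": 0, "ry": 0, "rz": 0},
  {"grip": 0.3, "x": 0.006, "y": 0, "z": 0, "rx": 0, "ry": 0, "rz": 0},
  {"grip": 0.3, "x": 0.006, "y": 0, "z": 0, "rx": 0, "ry": 0, "rz": 0},
  {"grip": 0.3, "x": 0.006, "y": 0, "z": 0, "rx": 0, "ry": 0, "rz": 0},
  {"grip": 0.3, "x": 0.006, "y": 0, "z": 0, "rx": 0, "ry": 0, "rz": 0},
  {"grip": 0.3, "x": 0, "y": 0, "z": 0, "rx": 0, "ry": 0, "rz": 0},
])

```text
t: 3.47
ee_pos: [0.5866, -0.0233, 0.0033]
orientation: [-3.14, 0.06, -0.001]
force: [-1.0, 0.8, 0.4]
gripper_width: 0.0598
```

```bash
python3 - <<'E'
from h import *
goto(*b2w([-.08,.08]),.0,-1.6)
for n in("top","side"):
    p,d=read_camera(n)
    cv2.imwrite(f"pics/{n}3.png",p[:,:,::-1])
    if n=="side": crop("side",p,230,120,430,290,4,"pics/side3z.png")
E
```

```text
t 3.47 p [ 0.5866 -0.0233  0.0033] bay [-0.109   0.0877] yaw -2.18 relbay 14.42 tilt [-0.001  0.001  1.   ] F [-1.   0.8  0.4] w 0.0598
need tool shift [0.0262 0.0147 0.0033] ('rz', np.float64(-0.58))
```

View pics/side3z.png

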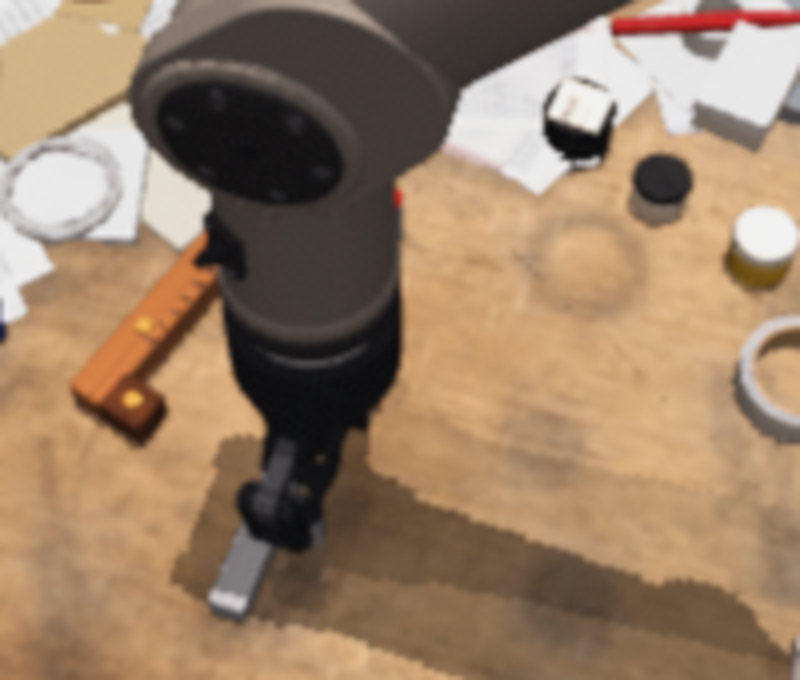

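View pics/top3.png

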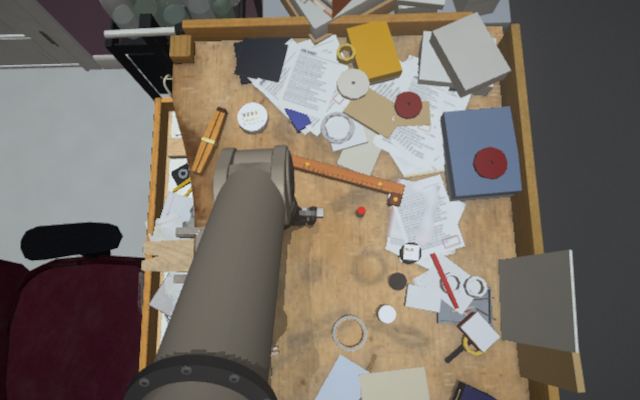

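Request:
drive_tool([
  {"grip": 0.3, "x": 0.006, "y": 0, "z": 0, "rx": 0, "ry": 0, "rz": 0},
  {"grip": 0.3, "x": 0.006, "y": 0, "z": 0, "rx": 0, "ry": 0, "rz": 0},
  {"grip": 0.3, "x": 0.006, "y": 0, "z": 0, "rx": 0, "ry": 0, "rz": 0},
  {"grip": 0.3, "x": 0.005, "y": 0, "z": 0, "rx": 0, "ry": 0, "rz": 0},
  {"grip": 0.3, "x": 0.002, "y": 0, "z": 0, "rx": 0, "ry": 0, "rz": 0},
  {"grip": 0.3, "x": -0.02, "y": 0, "z": 0, "rx": 0, "ry": 0, "rz": 0},
  {"grip": 0.3, "x": -0.03, "y": 0, "z": -0.02, "rx": 0, "ry": 0, "rz": 0},
  {"grip": 1, "x": 0, "y": 0, "z": -0.04, "rx": 0, "ry": 0, "rz": 0},
  {"grip": 1, "x": 0, "y": 0.03, "z": -0.03, "rx": 0, "ry": 0, "rz": 0},
  {"grip": 1, "x": -0.03, "y": -0.03, "z": 0, "rx": 0, "ry": 0, "rz": 0},
  {"grip": 1, "x": -0.03, "y": -0.03, "z": 0, "rx": 0, "ry": 0, "rz": 0},
  {"grip": 1, "x": -0.02, "y": -0.03, "z": 0, "rx": 0, "ry": 0, "rz": 0},
])

```text
t: 4.57
ee_pos: [0.4958, 0.0274, 0.0968]
orientation: [3.138, -0.087, 0.028]
force: [-0.8, 0.3, -0.2]
gripper_width: 0.0007
```

```bash
python3 - <<'E'
from h import *
goto(*b2w([-.08,.08]),.0,-1.6)
for n in("top","side"):
    p,d=read_camera(n)
    cv2.imwrite(f"pics/{n}4.png",p[:,:,::-1])
    crop(n,p,230,120,430,270,4,f"pics/{n}4z.png")
E
```

```text
t 4.57 p [0.4958 0.0274 0.0968] bay [-0.2105  0.1103] yaw -3.16 relbay 13.44 tilt [-0.018 -0.002  1.   ] F [-0.8  0.3 -0.2] w 0.0007
need tool shift [0.1181 0.0597 0.099 ] ('rz', np.float64(-1.56))
```

View pics/side4z.png

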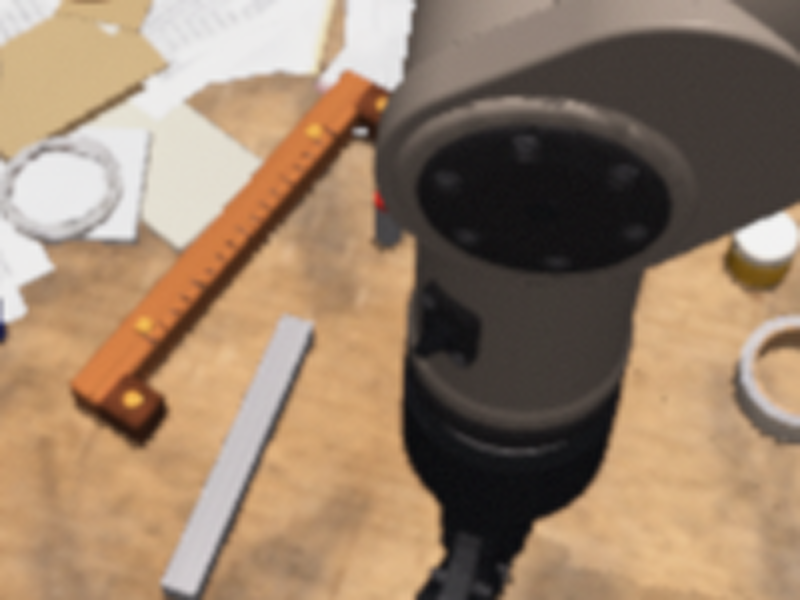

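View pics/top4z.png

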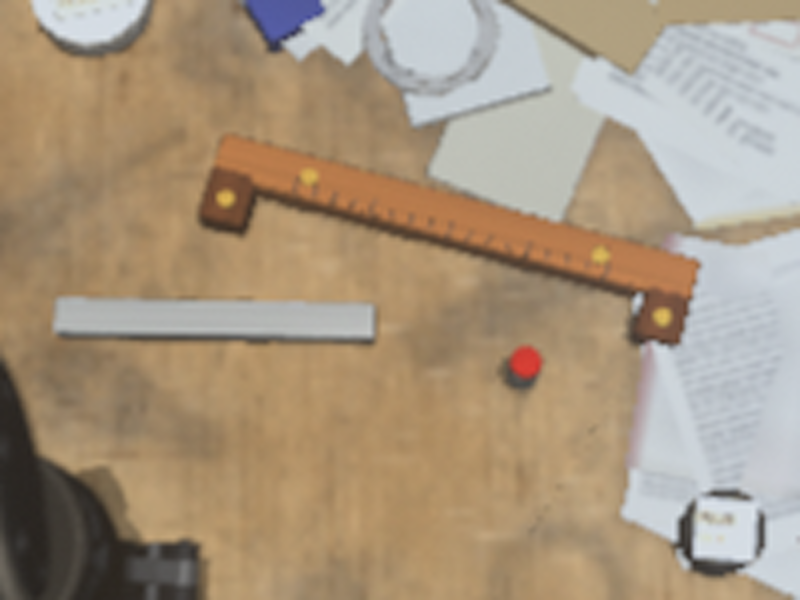

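```bash
cat >> h.py <<'E'
def barT(cs,x0=230,y0=120,s=4,n="top"):
    b=np.array([ray(n,x0+x/s-.375,y0+y/s-.375,.016)[:2] for x,y in cs]) # +y back, -y back, -y front, +y front
    bb=np.array([w2b(q) for q in b]); c=bb.mean(0); d=(bb[0]+bb[3]-bb[1]-bb[2]); 
    th=np.degrees(np.arctan2(-d[0],d[1])); print("bar centre bay",c.round(4),"theta",th.round(2),"L",np.linalg.norm(d)/2,"corners",bb.round(4).tolist())
    return c,th
E
python3 - <<'E'
from h import *
c,th=barT([(56,297),(374,304),(374,337),(54,333)])
t=np.radians(th);a=np.array([-np.sin(t),np.cos(t)])
print("end",c+.08*a, "pre pose", c+.115*a, b2w(c+.115*a), "worldyaw bar",th-16.6)
goto(*b2w(c+.13*a),.07,th-16.6)
E
```

```text
bar centre bay [-0.0669  0.1006] theta 14.43 L 0.15908311715810491 corners [[-0.0778, 0.18], [-0.039, 0.0259], [-0.0551, 0.0213], [-0.0956, 0.1754]]
end [-0.086828    0.17811248] pre pose [-0.09554861  0.21200866] [0.63500202 0.09196981] worldyaw bar -2.1721675422540834
t 4.67 p [0.494  0.0342 0.0962] bay [-0.2141  0.1163] yaw -2.43 relbay 14.17 tilt [-0.015  0.002  1.   ] F [ 0.3 -0.3 -0.7] w 0.0003
need tool shift [ 0.1379 -0.0787  0.0284] ('rz', np.float64(-0.26))
```

Request:
drive_tool([
  {"grip": 1, "x": 0.0, "y": -0.039, "z": 0, "rx": 0, "ry": -0.8, "rz": 0},
  {"grip": 1, "x": 0.03, "y": -0.039, "z": 0, "rx": 0, "ry": 0, "rz": 0},
  {"grip": 1, "x": 0.036, "y": 0, "z": 0, "rx": 0, "ry": 0, "rz": 0},
  {"grip": 1, "x": 0.036, "y": 0, "z": 0, "rx": 0, "ry": 0, "rz": 0},
  {"grip": 1, "x": 0.036, "y": 0, "z": 0.02, "rx": 0, "ry": 0, "rz": 0},
  {"grip": 1, "x": 0, "y": 0, "z": 0, "rx": 0, "ry": 0, "rz": 0},
])

```text
t: 5.17
ee_pos: [0.6426, 0.1076, 0.0764]
orientation: [-3.136, 0.058, -0.02]
force: [-1.9, -1.0, -0.9]
gripper_width: -0.0004
```

```bash
python3 - <<'E'
from h import *
c=np.array([-.0669,.1006]);t=np.radians(14.43);a=np.array([-np.sin(t),np.cos(t)])
goto(*b2w(c+.13*a),.004,-2.2)
E
```

```text
t 5.17 p [0.6426 0.1076 0.0764] bay [-0.0927  0.2292] yaw -2.11 relbay 14.49 tilt [-0.013  0.005  1.   ] F [-1.9 -1.  -0.9] w -0.0004
need tool shift [-0.0079  0.0014  0.0723] ('rz', np.float64(0.09))
```

Request:
drive_tool([
  {"grip": 1, "x": -0.006, "y": 0.0, "z": 0.03, "rx": -0.3, "ry": -0.7, "rz": 0},
  {"grip": 1, "x": 0, "y": 0, "z": 0.025, "rx": 0, "ry": 0, "rz": 0},
  {"grip": 1, "x": 0, "y": 0, "z": 0.012, "rx": 0, "ry": 0, "rz": 0},
  {"grip": 1, "x": 0, "y": 0, "z": 0, "rx": 0, "ry": 0, "rz": 0},
])

```text
t: 5.5
ee_pos: [0.6452, 0.1076, 0.0058]
orientation: [-3.14, 0.061, -0.014]
force: [-0.5, 0.9, -0.1]
gripper_width: 0.0001
```

```bash
python3 - <<'E'
from h import *
c=np.array([-.0669,.1006]);t=np.radians(14.43);a=np.array([-np.sin(t),np.cos(t)])
goto(*b2w(c+.13*a),.005,-2.2)
E
```

```text
t 5.5 p [0.6452 0.1076 0.0058] bay [-0.0902  0.2299] yaw -2.21 relbay 14.39 tilt [-0.009  0.002  1.   ] F [-0.5  0.9 -0.1] w 0.0001
need tool shift [-0.0096  0.001   0.0007] ('rz', np.float64(-0.01))
```

Request:
drive_tool([
  {"grip": 1, "x": -0.009, "y": 0.0, "z": 0, "rx": 0, "ry": -0.5, "rz": 0},
  {"grip": 1, "x": 0, "y": 0, "z": 0, "rx": 0, "ry": 0, "rz": 0},
])

```text
t: 5.67
ee_pos: [0.6359, 0.1075, 0.006]
orientation: [-3.14, 0.061, 0.001]
force: [-0.2, -0.3, 0.5]
gripper_width: -0.0
```

```bash
python3 - <<'E'
from h import *
c=np.array([-.0669,.1006]);t=np.radians(14.43);a=np.array([-np.sin(t),np.cos(t)])
goto(*b2w(c+.13*a),.005,-2.2)
for n in("top",):
    p,d=read_camera(n)
    crop(n,p,180,120,380,270,4,f"pics/{n}5z.png")
E
```

```text
t 5.67 p [0.6359 0.1075 0.006 ] bay [-0.0992  0.2271] yaw -2.24 relbay 14.36 tilt [0.001 0.001 1.   ] F [-0.2 -0.3  0.5] w -0.0
need tool shift [-0.0003  0.0006  0.001 ] ('rz', np.float64(-0.04))
```

View pics/top5z.png

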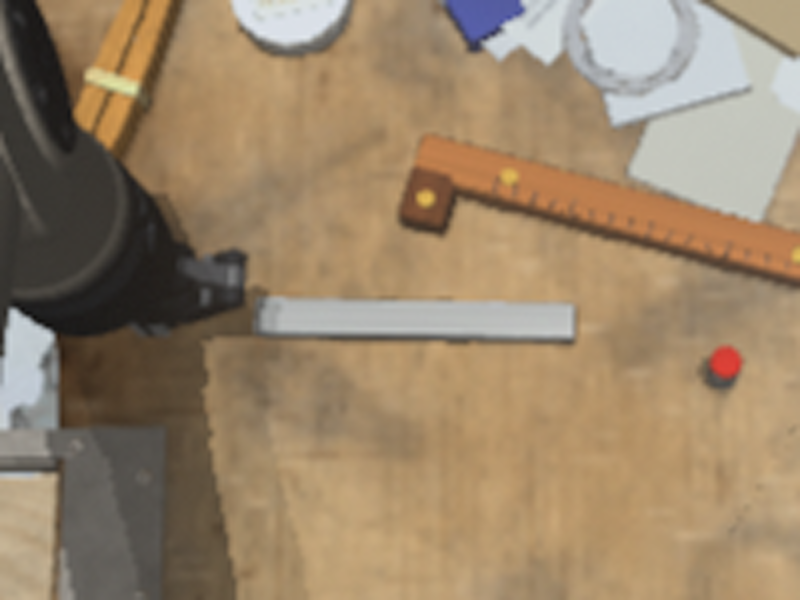

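```bash
python3 - <<'E'
from h import *
s,R=tool();e=s["ee_pos"]
for q in([0,0,0],[0.011,.015,0],[-.011,.015,0],[0,0,-.03],[.011,.03,-.03]): print(q,(proj("top",e+R@q)[0]-[180,120])*4)
E
```

```text
[0, 0, 0] [156.52257742 312.10501613]
[0.011, 0.015, 0] [187.42177396 291.37837783]
[-0.011, 0.015, 0] [184.70293757 334.04659539]
[0, 0, -0.03] [141.94123177 299.22233238]
[0.011, 0.03, -0.03] [204.33510651 278.40395179]
```

```bash
python3 - <<'E'
from h import *
s,R=tool();e=s["ee_pos"]
p,d=read_camera("side")
crop("side",p,200,180,360,300,5,"pics/side5z.png")
print((proj("side",e)[0]-[200,180])*5,(proj("side",e+R@[0,.015,0])[0]-[200,180])*5)
E
```

```text
[310.49458168 566.79980201] [326.92316335 530.11681312]
```

View pics/side5z.png

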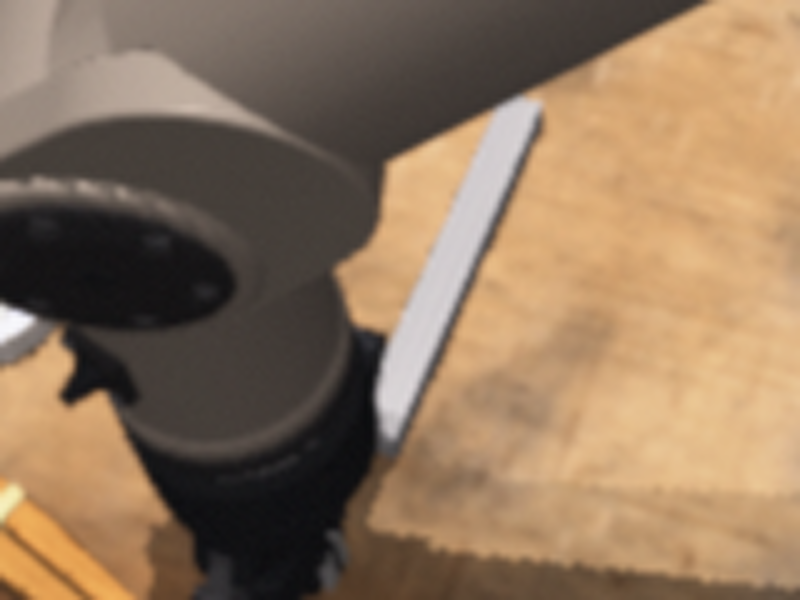

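Request:
drive_tool([
  {"grip": 1, "x": 0, "y": 0.01, "z": 0, "rx": 0, "ry": 0, "rz": 0},
  {"grip": 1, "x": 0, "y": 0.008, "z": 0, "rx": 0, "ry": 0, "rz": 0},
  {"grip": 1, "x": 0, "y": 0.006, "z": 0, "rx": 0, "ry": 0, "rz": 0},
  {"grip": 1, "x": 0, "y": 0.006, "z": 0, "rx": 0, "ry": 0, "rz": 0},
  {"grip": 1, "x": 0, "y": 0.006, "z": 0, "rx": 0, "ry": 0, "rz": 0},
  {"grip": 1, "x": 0, "y": 0.006, "z": 0, "rx": 0, "ry": 0, "rz": 0},
])

```text
t: 6.27
ee_pos: [0.6398, 0.0624, 0.0129]
orientation: [-3.137, 0.061, -0.022]
force: [0.0, 1.7, -0.4]
gripper_width: -0.0003
```

```bash
python3 - <<'E'
from h import *
c=np.array([-.0669,.1006]);t=np.radians(14.43);a=np.array([-np.sin(t),np.cos(t)])
goto(*b2w(c+.095*a),.005,-2.2)
for n in("top",):
    p,d=read_camera(n)
    crop(n,p,230,120,430,270,4,f"pics/{n}6z.png")
E
```

```text
t 6.27 p [0.6398 0.0624 0.0129] bay [-0.0825  0.1851] yaw -2.22 relbay 14.38 tilt [-0.014  0.004  1.   ] F [ 0.   1.7 -0.4] w -0.0003
need tool shift [-0.0061 -0.0093  0.0079] ('rz', np.float64(-0.02))
```

View pics/top6z.png

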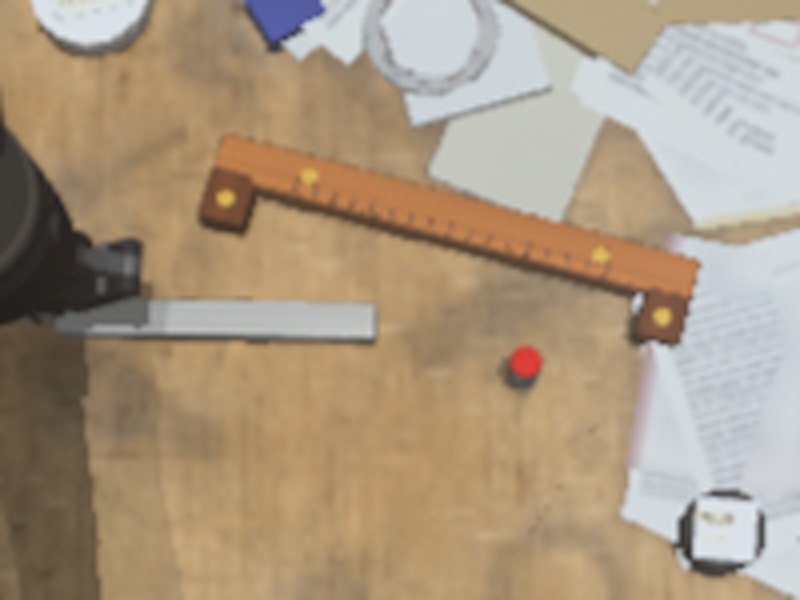

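Request:
drive_tool([
  {"grip": 1, "x": -0.003, "y": -0.012, "z": 0, "rx": 0, "ry": -0.8, "rz": 0},
  {"grip": 1, "x": -0.004, "y": 0, "z": 0.007, "rx": 0, "ry": 0, "rz": 0},
  {"grip": 1, "x": 0, "y": 0, "z": 0, "rx": 0, "ry": 0, "rz": 0},
])

```text
t: 6.57
ee_pos: [0.6329, 0.0725, 0.0054]
orientation: [-3.138, 0.067, 0.003]
force: [-0.8, -0.1, -0.1]
gripper_width: 0.0
```

```bash
cat > st.py <<'E'
from h import *
import sys
c=np.array([-.0669,.1006]);t=np.radians(14.43);a=np.array([-np.sin(t),np.cos(t)])
goto(*b2w(c+float(sys.argv[1])*a),.005,-2.2)
E
python3 st.py .095
```

```text
t 6.57 p [0.6329 0.0725 0.0054] bay [-0.092   0.1927] yaw -2.46 relbay 14.14 tilt [0.002 0.003 1.   ] F [-0.8 -0.1 -0.1] w 0.0
need tool shift [0.0014 0.0005 0.0004] ('rz', np.float64(-0.26))
```

Request:
drive_tool([
  {"grip": 1, "x": 0, "y": 0.006, "z": 0.001, "rx": 0, "ry": -0.1, "rz": -0.1},
  {"grip": 1, "x": 0, "y": 0.006, "z": 0.001, "rx": 0, "ry": -0.1, "rz": -0.1},
  {"grip": 1, "x": 0, "y": 0.006, "z": 0.001, "rx": 0, "ry": -0.1, "rz": 0},
  {"grip": 1, "x": 0, "y": 0.006, "z": 0.001, "rx": 0, "ry": -0.1, "rz": 0},
])

```text
t: 6.9
ee_pos: [0.6321, 0.0552, 0.0011]
orientation: [-3.132, 0.049, 0.013]
force: [0.6, 3.5, 2.2]
gripper_width: 0.0
```

```bash
python3 st.py .075
```

```text
t 6.9 p [0.6321 0.0552 0.0011] bay [-0.0878  0.1759] yaw -1.78 relbay 14.82 tilt [0.008 0.01  1.   ] F [0.6 3.5 2.2] w 0.0
need tool shift [ 0.0014  0.0031 -0.004 ] ('rz', np.float64(0.42))
```

Request:
drive_tool([
  {"grip": 1, "x": 0, "y": 0.006, "z": -0.003, "rx": -0.4, "ry": 0.3, "rz": 0.2},
  {"grip": 1, "x": 0.001, "y": 0.006, "z": 0, "rx": 0, "ry": 0, "rz": 0},
  {"grip": 1, "x": 0, "y": 0.006, "z": 0, "rx": 0, "ry": 0, "rz": 0},
])

```text
t: 7.15
ee_pos: [0.6323, 0.0351, 0.0038]
orientation: [-3.139, 0.055, 0.005]
force: [0.0, 0.8, -0.9]
gripper_width: 0.0001
```

```bash
python3 st.py .055; python3 - <<'E'
from h import *
for n in("top",):
    p,d=read_camera(n)
    crop(n,p,230,120,430,270,4,f"pics/{n}7z.png")
E
```

```text
t 7.15 p [0.6323 0.0351 0.0038] bay [-0.0819  0.1568] yaw -2.01 relbay 14.59 tilt [0.003 0.002 1.   ] F [ 0.   0.8 -0.9] w 0.0001
need tool shift [ 0.0005  0.0031 -0.0012] ('rz', np.float64(0.19))
```

View pics/top7z.png

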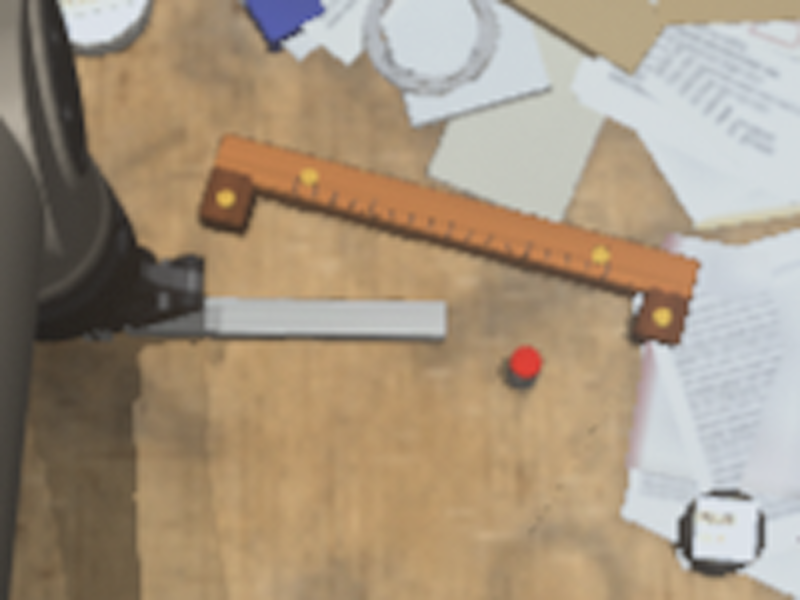

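Request:
drive_tool([
  {"grip": 1, "x": 0, "y": 0.006, "z": 0, "rx": 0, "ry": 0, "rz": 0},
  {"grip": 1, "x": 0, "y": 0.006, "z": 0, "rx": 0, "ry": 0, "rz": 0},
  {"grip": 1, "x": 0, "y": 0.006, "z": 0, "rx": 0, "ry": 0, "rz": 0},
  {"grip": 1, "x": 0, "y": 0.006, "z": 0, "rx": 0, "ry": 0, "rz": 0},
])

```text
t: 7.53
ee_pos: [0.6308, 0.0066, 0.0037]
orientation: [-3.141, 0.058, 0.006]
force: [0.0, 1.6, -0.0]
gripper_width: 0.0001
```

```bash
python3 st.py .03; python3 - <<'E'
from h import *
for n in("top",):
    p,d=read_camera(n)
    crop(n,p,230,120,430,270,4,f"pics/{n}8z.png")
E
```

```text
t 7.53 p [0.6308 0.0066 0.0037] bay [-0.0752  0.129 ] yaw -2.12 relbay 14.48 tilt [0.004 0.    1.   ] F [ 0.   1.6 -0. ] w 0.0001
need tool shift [ 0.0009 -0.0004 -0.0013] ('rz', np.float64(0.08))
```

View pics/top8z.png

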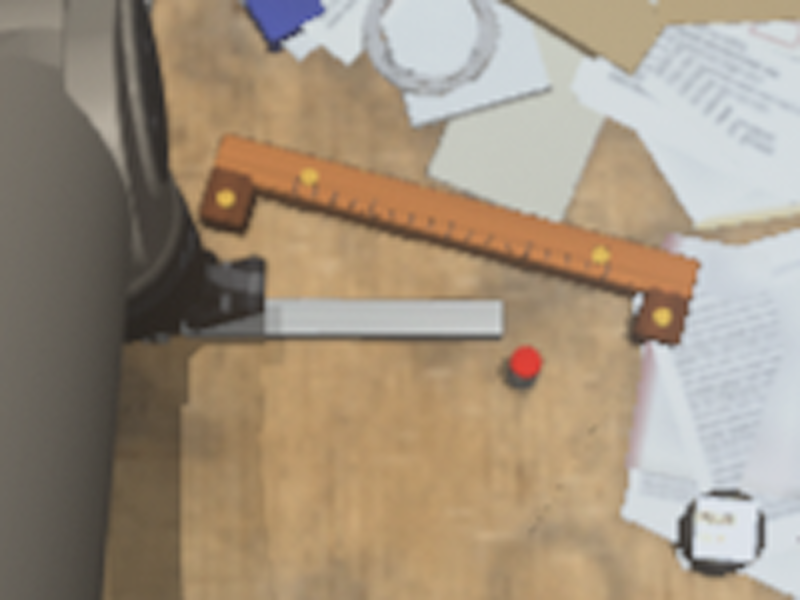

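Request:
drive_tool([
  {"grip": 1, "x": 0, "y": 0.006, "z": 0, "rx": 0, "ry": 0, "rz": 0},
  {"grip": 1, "x": 0.001, "y": 0.006, "z": 0, "rx": 0, "ry": 0, "rz": 0},
  {"grip": 1, "x": 0, "y": 0.006, "z": 0, "rx": 0, "ry": 0, "rz": 0},
  {"grip": 1, "x": 0, "y": 0.006, "z": 0, "rx": 0, "ry": 0, "rz": 0},
])

```text
t: 7.92
ee_pos: [0.6308, -0.0205, 0.0037]
orientation: [-3.141, 0.059, 0.007]
force: [0.6, 2.4, 1.3]
gripper_width: -0.0
```

```bash
python3 st.py -.012; python3 - <<'E'
from h import *
for n in("top",):
    p,d=read_camera(n)
    crop(n,p,230,120,430,270,4,f"pics/{n}9z.png")
E
```

```text
t 7.92 p [ 0.6308 -0.0205  0.0037] bay [-0.0675  0.103 ] yaw -2.16 relbay 14.44 tilt [0.004 0.    1.   ] F [0.6 2.4 1.3] w -0.0
need tool shift [-0.0001  0.0144 -0.0013] ('rz', np.float64(0.04))
```

View pics/top9z.png

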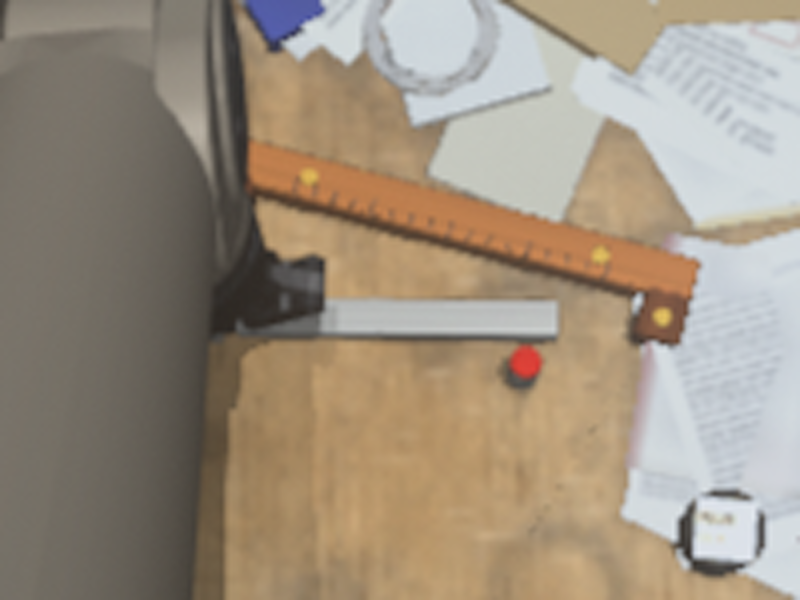

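Request:
drive_tool([
  {"grip": 1, "x": 0, "y": 0.006, "z": 0, "rx": 0, "ry": 0, "rz": 0},
  {"grip": 1, "x": 0, "y": 0.006, "z": 0, "rx": 0, "ry": 0, "rz": 0},
  {"grip": 1, "x": 0, "y": 0.005, "z": 0, "rx": 0, "ry": 0, "rz": 0},
  {"grip": 1, "x": 0, "y": 0, "z": 0, "rx": 0, "ry": 0, "rz": 0},
  {"grip": 1, "x": 0, "y": -0.02, "z": 0, "rx": 0, "ry": 0, "rz": 0},
  {"grip": 1, "x": -0.02, "y": -0.02, "z": 0, "rx": 0, "ry": 0, "rz": 0},
  {"grip": 0.4, "x": -0.04, "y": 0, "z": -0.03, "rx": 0, "ry": 0, "rz": 3},
  {"grip": 0.4, "x": -0.04, "y": 0.0, "z": -0.03, "rx": 0, "ry": 0, "rz": 3},
  {"grip": 0.4, "x": -0.03, "y": 0, "z": 0, "rx": 0, "ry": 0, "rz": 2},
  {"grip": 0.4, "x": 0, "y": 0, "z": 0, "rx": 0, "ry": 0, "rz": 0},
])

```text
t: 8.8
ee_pos: [0.5071, 0.0018, 0.0544]
orientation: [3.117, -0.301, -0.014]
force: [-1.2, -0.6, -1.2]
gripper_width: 0.048
```

```bash
python3 st.py -.012; python3 - <<'E'
from h import *
for n in("top",):
    p,d=read_camera(n)
    crop(n,p,230,120,430,270,4,f"pics/{n}10z.png")
E
```

```text
t 8.8 p [0.5071 0.0018 0.0544] bay [-0.1924  0.0891] yaw -11.03 relbay 5.57 tilt [ 0.008 -0.011  1.   ] F [-1.2 -0.6 -1.2] w 0.048
need tool shift [0.1282 0.012  0.0485] ('rz', np.float64(-8.83))
```

View pics/top10z.png

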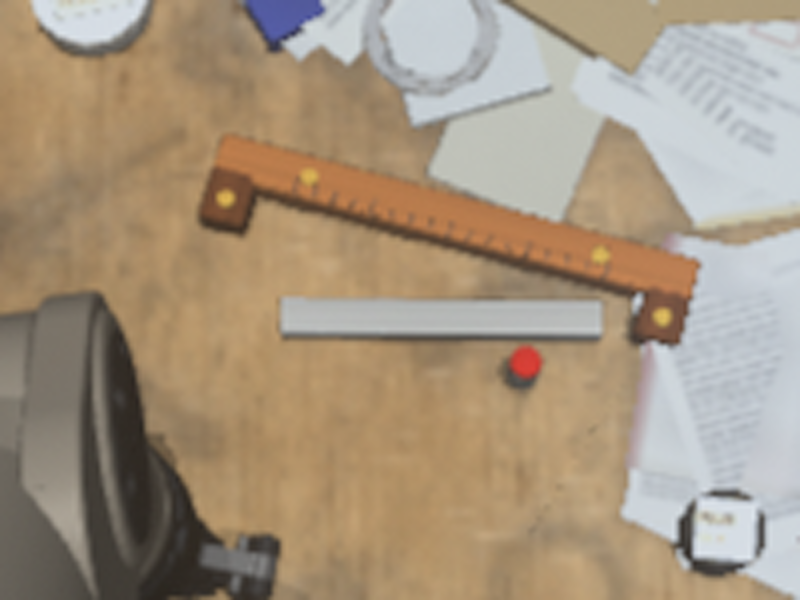

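```bash
python3 - <<'E'
from h import *
barT([(281,296),(602,300),(602,334),(281,334)])
goto(*b2w([-.105,.035]),.054,-16.6)
E
```

```text
bar centre bay [-0.036  -0.0078] theta 15.07 L 0.15894696543644993 corners [[-0.0474, 0.0716], [-0.007, -0.0825], [-0.0237, -0.0867], [-0.066, 0.0662]]
t 8.85 p [0.5112 0.0014 0.0554] bay [-0.1883  0.0899] yaw -11.01 relbay 5.59 tilt [ 0.002 -0.01   1.   ] F [-0.2  0.   0.5] w 0.0513
need tool shift [0.0775 0.0627 0.0019] ('rz', np.float64(5.59))
```

Request:
drive_tool([
  {"grip": 0.4, "x": 0, "y": 0.025, "z": 0, "rx": 0.5, "ry": 0, "rz": 3},
  {"grip": 0.4, "x": 0, "y": 0.03, "z": 0, "rx": 0, "ry": 0, "rz": 2.5},
  {"grip": 0.4, "x": 0.025, "y": 0.02, "z": 0, "rx": 0, "ry": 0, "rz": 0},
  {"grip": 0.4, "x": 0.025, "y": 0.01, "z": 0, "rx": 0, "ry": 0, "rz": 0},
  {"grip": 0.4, "x": 0.015, "y": 0, "z": 0, "rx": 0, "ry": 0, "rz": 0},
  {"grip": 0.4, "x": 0, "y": 0, "z": 0, "rx": 0, "ry": 0, "rz": 0},
])

```text
t: 9.35
ee_pos: [0.5573, -0.1077, 0.0561]
orientation: [3.104, -0.451, 0.005]
force: [0.8, 1.5, 0.5]
gripper_width: 0.0514
```

```bash
python3 - <<'E'
from h import *
goto(*b2w([-.105,.013]),.003,-16.6)
E
```

```text
t 9.35 p [ 0.5573 -0.1077  0.0561] bay [-0.113  -0.0016] yaw -16.52 relbay 0.08 tilt [-0.004 -0.005  1.   ] F [0.8 1.5 0.5] w 0.0514
need tool shift [ 0.0078 -0.0148  0.0531] ('rz', np.float64(0.08))
```

Request:
drive_tool([
  {"grip": 0.4, "x": 0, "y": -0.014, "z": 0.02, "rx": 0.2, "ry": 0, "rz": 0},
  {"grip": 0.4, "x": 0, "y": 0, "z": 0.02, "rx": 0, "ry": 0, "rz": 0},
  {"grip": 0.4, "x": 0, "y": 0, "z": 0.01, "rx": 0, "ry": 0, "rz": 0},
  {"grip": 0.4, "x": 0, "y": 0, "z": 0, "rx": 0, "ry": 0, "rz": 0},
])

```text
t: 9.68
ee_pos: [0.5644, -0.0985, 0.0044]
orientation: [3.104, -0.456, 0.012]
force: [-0.4, 0.6, 0.7]
gripper_width: 0.0511
```

```bash
python3 - <<'E'
from h import *
goto(*b2w([-.029,.013]),.003,-16.6)
E
```

```text
t 9.68 p [ 0.5644 -0.0985  0.0044] bay [-0.1088  0.0093] yaw -16.7 relbay -0.1 tilt [-0.008 -0.004  1.   ] F [-0.4  0.6  0.7] w 0.0511
need tool shift [ 0.0798 -0.0038  0.0021] ('rz', np.float64(-0.1))
```

Good. Push forward in steps.

Request:
drive_tool([
  {"grip": 0.4, "x": 0.008, "y": -0.002, "z": 0, "rx": 0, "ry": -0.4, "rz": 0},
  {"grip": 0.4, "x": 0.008, "y": 0, "z": 0, "rx": 0, "ry": 0, "rz": 0},
  {"grip": 0.4, "x": 0.006, "y": 0, "z": 0, "rx": 0, "ry": 0, "rz": 0},
  {"grip": 0.4, "x": 0.006, "y": 0, "z": 0, "rx": 0, "ry": 0, "rz": 0},
  {"grip": 0.4, "x": 0.006, "y": 0, "z": 0, "rx": 0, "ry": 0, "rz": 0},
  {"grip": 0.4, "x": 0.006, "y": 0, "z": 0, "rx": 0, "ry": 0, "rz": 0},
])

```text
t: 10.18
ee_pos: [0.6072, -0.1091, 0.0068]
orientation: [3.104, -0.454, 0.002]
force: [-1.6, 0.7, -0.1]
gripper_width: 0.0512
```

```bash
python3 - <<'E'
from h import *
goto(*b2w([-.029,.013]),.003,-16.6)
for n in("top",):
    p,d=read_camera(n)
    crop(n,p,230,120,430,270,4,f"pics/{n}11z.png")
E
```

```text
t 10.18 p [ 0.6072 -0.1091  0.0068] bay [-0.0648  0.0113] yaw -16.64 relbay -0.04 tilt [-0.002 -0.004  1.   ] F [-1.6  0.7 -0.1] w 0.0512
need tool shift [ 0.0358 -0.0017  0.0039] ('rz', np.float64(-0.04))
```

View pics/top11z.png

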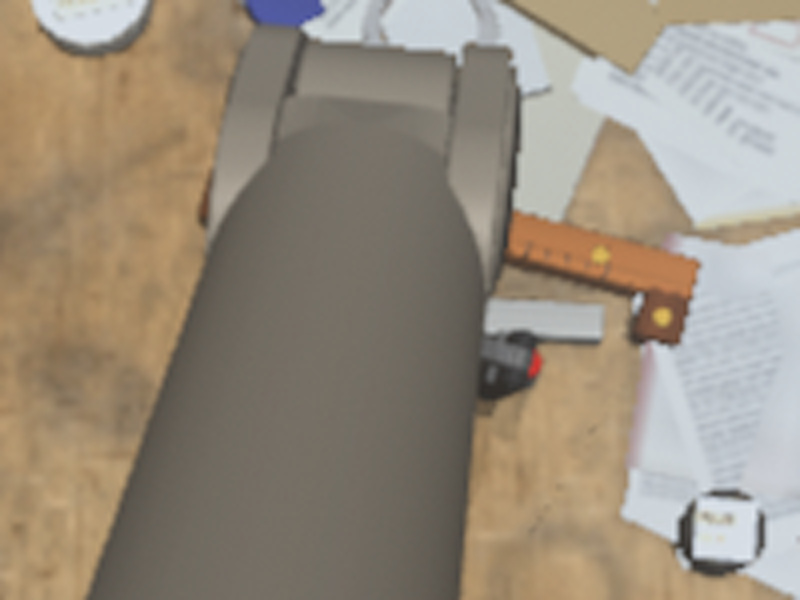

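Request:
drive_tool([
  {"grip": 0.4, "x": -0.012, "y": 0, "z": 0, "rx": 0, "ry": 0, "rz": 0},
  {"grip": 0.4, "x": 0, "y": -0.014, "z": 0.003, "rx": 0, "ry": 0, "rz": 0},
  {"grip": 0.4, "x": 0.006, "y": 0, "z": 0, "rx": 0, "ry": 0, "rz": 0},
])

```text
t: 10.48
ee_pos: [0.6088, -0.0943, 0.0046]
orientation: [3.104, -0.457, 0.009]
force: [0.2, 2.4, -1.1]
gripper_width: 0.0513
```

```bash
python3 - <<'E'
from h import *
goto(*b2w([-.029,.025]),.003,-16.6)
for n in("top","side"):
    p,d=read_camera(n)
    crop(n,p,230,120,430,270,4,f"pics/{n}12z.png")
E
```

```text
t 10.48 p [ 0.6088 -0.0943  0.0046] bay [-0.0675  0.026 ] yaw -16.75 relbay -0.15 tilt [-0.006 -0.003  1.   ] F [ 0.2  2.4 -1.1] w 0.0513
need tool shift [0.0385 0.0009 0.0019] ('rz', np.float64(-0.15))
```

View pics/top12z.png

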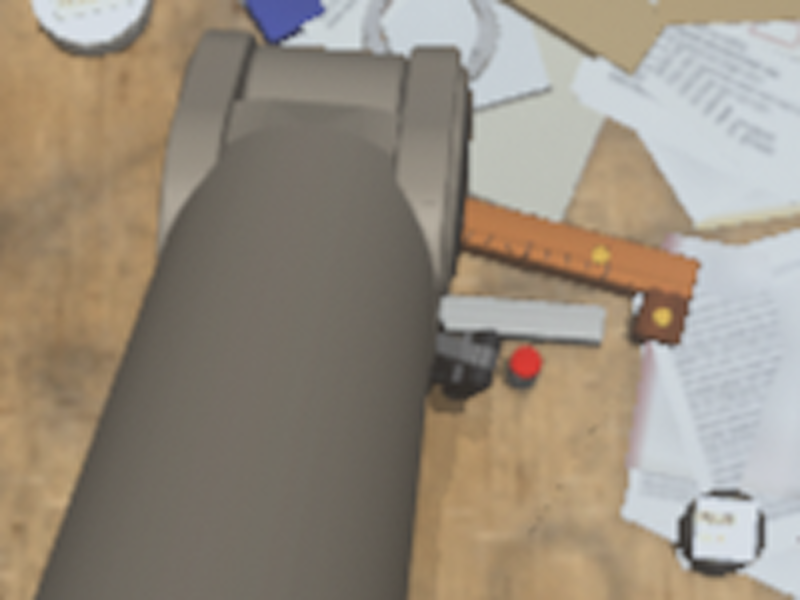

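View pics/side12z.png

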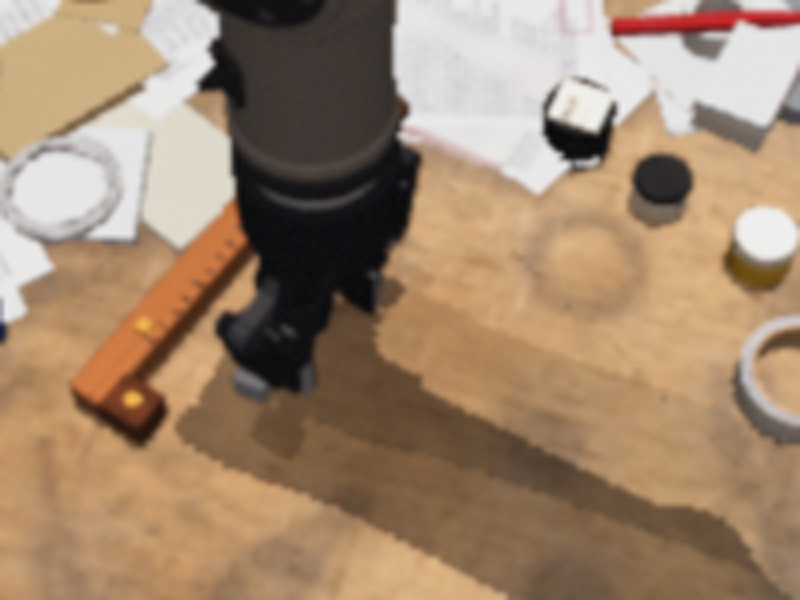

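Request:
drive_tool([
  {"grip": 0.4, "x": 0.006, "y": 0, "z": 0.001, "rx": 0, "ry": 0, "rz": 0},
  {"grip": 0.4, "x": 0.006, "y": 0, "z": 0, "rx": 0, "ry": 0, "rz": 0},
  {"grip": 0.4, "x": 0.006, "y": 0, "z": 0, "rx": 0, "ry": 0, "rz": 0},
  {"grip": 0.4, "x": 0.006, "y": 0, "z": 0, "rx": 0, "ry": 0, "rz": 0},
])

```text
t: 10.92
ee_pos: [0.6325, -0.1059, 0.0038]
orientation: [3.1, -0.461, 0.003]
force: [-2.5, 0.4, 1.9]
gripper_width: 0.0515
```

```bash
python3 - <<'E'
from h import *
goto(*b2w([-.029,.025]),.003,-16.6)
for n in("top","side"):
    p,d=read_camera(n)
    crop(n,p,230,120,430,270,4,f"pics/{n}13z.png")
E
```

```text
t 10.92 p [ 0.6325 -0.1059  0.0038] bay [-0.0414  0.0217] yaw -16.92 relbay -0.32 tilt [-0.003 -0.007  1.   ] F [-2.5  0.4  1.9] w 0.0515
need tool shift [ 0.0124 -0.0034  0.0009] ('rz', np.float64(-0.32))
```

View pics/top13z.png

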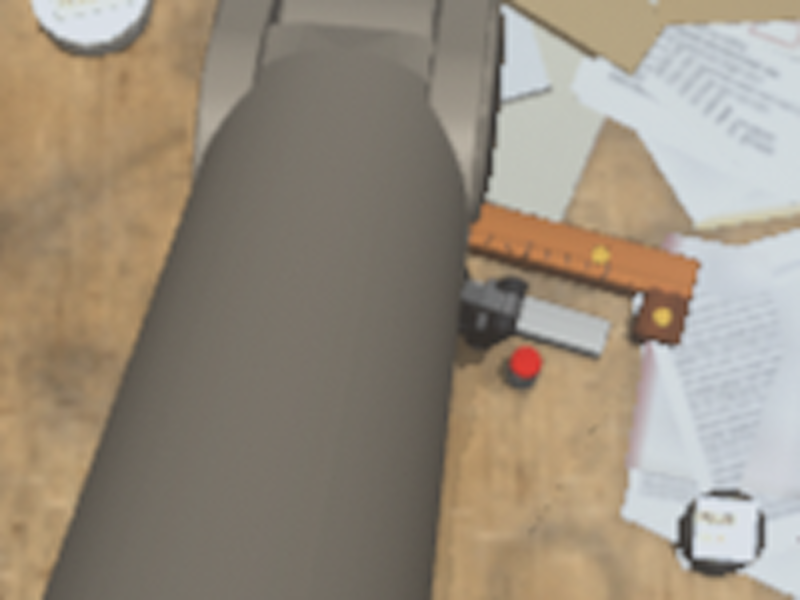

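View pics/side13z.png

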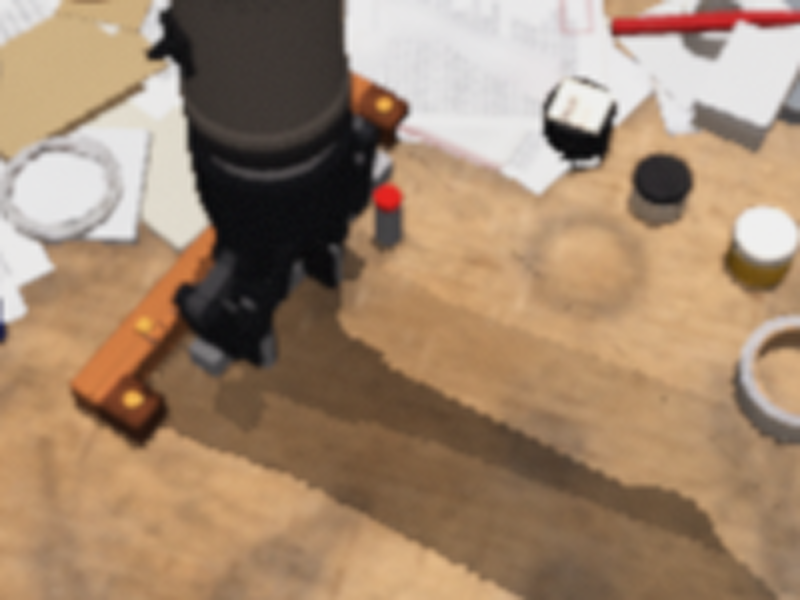

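Request:
drive_tool([
  {"grip": 0.4, "x": 0.005, "y": 0, "z": -0.001, "rx": 0.2, "ry": 0, "rz": -0.3},
  {"grip": 0.4, "x": 0.005, "y": 0, "z": 0, "rx": 0, "ry": 0, "rz": 0},
  {"grip": 0.4, "x": 0.004, "y": 0, "z": 0, "rx": 0, "ry": 0, "rz": 0},
])

```text
t: 11.27
ee_pos: [0.6464, -0.1109, 0.0042]
orientation: [3.105, -0.454, 0.003]
force: [-9.1, 5.1, 0.5]
gripper_width: 0.0513
```

```bash
python3 - <<'E'
from h import *
goto(*b2w([-.029,.025]),.003,-16.6)
E
```

```text
t 11.27 p [ 0.6464 -0.1109  0.0042] bay [-0.0267  0.0209] yaw -16.64 relbay -0.04 tilt [-0.002 -0.004  1.   ] F [-9.1  5.1  0.5] w 0.0513
need tool shift [-0.0023 -0.0041  0.0012] ('rz', np.float64(-0.04))
```

Request:
drive_tool([
  {"grip": 0.4, "x": 0.002, "y": 0, "z": 0, "rx": 0, "ry": 0, "rz": 0},
  {"grip": 0.4, "x": 0, "y": 0, "z": 0, "rx": 0, "ry": 0, "rz": 0},
  {"grip": 0.4, "x": -0.02, "y": 0, "z": 0, "rx": 0, "ry": 0, "rz": 0},
  {"grip": 0.4, "x": -0.03, "y": 0, "z": 0, "rx": 0, "ry": 0, "rz": 0},
  {"grip": 0.4, "x": -0.04, "y": -0.01, "z": -0.02, "rx": 0, "ry": 0, "rz": 0},
  {"grip": 0.4, "x": -0.04, "y": -0.03, "z": -0.03, "rx": 0, "ry": 0, "rz": 0},
  {"grip": 0.4, "x": -0.03, "y": -0.03, "z": -0.02, "rx": 0, "ry": 0, "rz": 0},
  {"grip": 0.4, "x": 0, "y": -0.03, "z": 0, "rx": 0, "ry": 0, "rz": 0},
])

```text
t: 11.93
ee_pos: [0.5327, 0.0095, 0.0646]
orientation: [3.095, -0.478, 0.008]
force: [0.6, -0.8, 0.8]
gripper_width: 0.0516
```

```bash
python3 - <<'E'
from h import *
goto(*b2w([-.029,.025]),.003,-16.6)
for n in("top","side"):
    p,d=read_camera(n)
    cv2.imwrite(f"pics/{n}14.png",p[:,:,::-1])
    crop(n,p,270,140,420,240,5.33,f"pics/{n}14z.png")
E
```

```text
t 11.93 p [0.5327 0.0095 0.0646] bay [-0.17    0.1037] yaw -17.57 relbay -0.97 tilt [-0.007 -0.009  1.   ] F [ 0.6 -0.8  0.8] w 0.0516
need tool shift [0.1419 0.0758 0.0632] ('rz', np.float64(-0.97))
```

View pics/top14z.png

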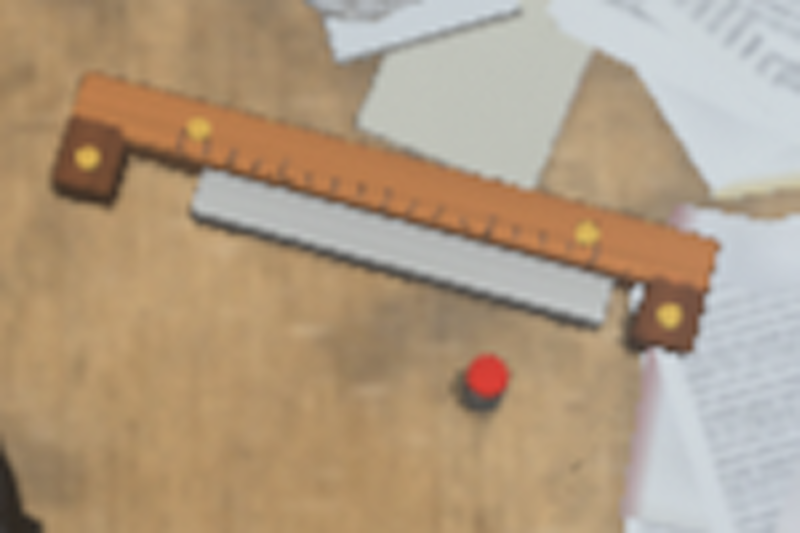

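View pics/side14.png

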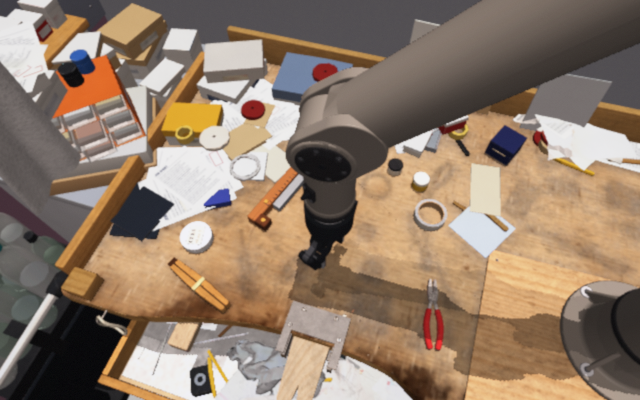

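```bash
python3 - <<'E'
from h import *
P=lambda x,y,z:w2b(ray("top",270+x/5.33-.4,140+y/5.33-.4,z))
for n,q in dict(barfront1=(194,208,.016),barfront2=(601,319,.016),barback1=(205,171,.016),barback2=(612,284,.016),rail1=(127,146,.022),rail2=(625,279,.022)).items(): print(n,P(*q).round(4))
f=np.array(P(194,208,.016))-P(601,319,.016); print("theta",np.degrees(np.arctan2(-f[0],f[1])))
E
```

```text
barfront1 [-0.0146  0.0684]
barfront2 [-0.0153 -0.0891]
barback1 [0.0004 0.0683]
barback2 [-0.0014 -0.0898]
rail1 [0.0004 0.0986]
rail2 [ 0.0002 -0.0936]
theta -0.2794282988810265
```

```bash
python3 - <<'E'
from h import *
s=read_state();print(s["t"],abs(s["joint_vel"]).max(),s["force"])
a=np.load("top0_p.npy").astype(int);p,_=read_camera("top")
d=np.abs(p.astype(int)-a).sum(2)
for n,(u,v) in dict(tin=(252,117),yel=(386,314),gem=(397,281),black=(411,252),tape=(350,332),wax=(299,120)).items(): print(n,d[v-15:v+15,u-15:u+15].mean().round(1))
print(close_job())
E
```

```text
12.0333 0.06046122168338611 [ 0.98483257 -0.30051135  0.87812457]
tin 27.1
yel 30.2
gem 22.1
black 27.2
tape 23.7
wax 23.6
the job is handed in; nothing more can be done
None
```

The bar is in the bay and the job is handed in, at about 12 s of the 64 s allowed. I only ever pushed the bar. First the part-open fingertips moved it forward square to its face. Then the closed tips slid it end-on behind the post. Last, the part-open fingers swung the +y end in and pressed it to the rail until the force reached about 9 N.

**Last checks**
- **Bar position:** in the last close top view the bar lies flush with the back rail. Its middle is about 8 mm in front of the rail face (limit 15 mm) and about 10 mm to the -y side of centre (limit 25 mm). Its angle to the rail is about 0.3° (about 0.005 rad, limit 0.06).
- **Robot:** the tool was about 16 cm back from the rail and 6 cm above the bench. The force reading was about 1 N, which is noise level.

**Checks that were weak or went off**
- **Bystanders:** a pixel comparison with the first top picture gave 22 to 30 on every item. That is similar on all six, which points to a lighting or noise offset, but it does not prove they stayed put. By eye the tin, jars and tape in the last pictures look where they were at the start.
- **Unplanned drift:** the tool wandered up to about 8 mm sideways and 7 mm upward during some moves. I corrected this before pushing on.
- **Near the post:** the gripper's outer linkage came close to the post once. I moved it about 15 mm away; the wrist force there stayed under about 2 N.

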